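Load the slide box into the scanner's loading bay

ROBOT

A 6-joint arm with a two-finger parallel gripper is mounted at the origin on the work surface. World frame = base frame: x ahead of the robot, y to its left, z up, the work surface at z = 0. Lengths are in m, angles in degrees, forces in N, time in s.
With the tool pointing down it reaches from about 0.4 to 0.825 m from the base axis. Payload 7 kg.
Tool frame: the origin (TCP) lies midway between the tips of the shut fingers; the grasp point (between the pads) lies 19 mm behind it; z points along the fingers, y is the direction in which the jaws open and shut (so a half turn about z gives the same grasp; the last joint's range is limited). The gripper opens to 88 mm and grips with 3 to 60 N. Pads are 19 mm wide; open, the fingers measure 130 mm over their backs; the gripper's body (78 mm by 193 mm) begins 47 mm behind the grasp point.
Start: joints at [-50.701, 20.546, 0.682, 0, -70.136, -16.507], TCP at [0.261, -0.622, 0.227] pointing down, gripper open.
Joint ranges: [-176.03, 176.03], [-82.01, 121.73], [-58.28, 71.71], [-173.87, 95.51], [-174.79, -0.11], [-173.66, 173.66]. Speed limits (degrees/s): [136.94, 136.94, 172.46, 180, 180, 180].

INTERFACE

Orientations are given as [roll, pitch, yaw] about the fixed x, y, z axes, in that order (R = Rz(yaw) Ry(pitch) Rx(roll)).
In Python, from plant import ctrl gives the robot as it stands. The module is installed in compiled form; this text tells all that it offers.
- The arm moves only by the tool arm_command, never from a script. Its argument "targets" is a list that holds one entry, the list of rows, each a list of 7 numbers: the turn, a rotation vector about the world's x, y, z in rad, then the shift along the world's x, y, z in cm, then the opening, from 0 (shut) to 1 (fully open). A call has 1 to 8 rows; each row is the pose to reach, as a shift and turn from the pose commanded when the call began; what a row does not reach only later rows make up. A row lasts 1/12 s, in which the tool goes at most 41.7 mm and 7.16 degrees, less where a joint would pass 70% of its speed; a pose out of reach is approached as far as the arm can. A call with a gripper value outside its range is refused whole. The fingers move at their own pace and stop on an object; the grip force is fixed at half the most. Time passes only in rows, so rows that repeat a pose let the fingers close. It gives the time, the measured TCP pose, the force and the opening at its end, in the units of the state.
- ctrl.get_obs(): the state, without advancing time (a new reading comes with each control period).
- ctrl.snapshot(name): name is "side" or "top"; returns the picture (400x640x3 uint8, blue, green, red); there is no depth.
- ctrl.camera_model(name): a dict with "K" (3x3 intrinsics, pixels), "distortion" ([k1, k2, p1, p2, k3] as OpenCV has them; the pictures are not rectified), "xyz" and "rotation" of the camera in the world. Camera axes: x right, y up, looking along -z (the intrinsics and any distortion apply to the point x, -y, -z); pixel columns grow to the right and rows downward; lengths in m; the calibration is good to about 2 mm. A picture is of the moment at which its call begins. camera_model takes no time and is no camera call.
- ctrl.close_job(): hands the job in, once; it reports no verdict.
The state is a dict: "clock": time; "joint_pos": joint angles; "qvel": joint speeds; "tau": joint torques, N m; "tool_pos": TCP position; "orientation": TCP orientation; "force": force on the tool from outside, world axes, zero at the start; "moment": the same for the moment, N m; "opening": finger opening in m.
Only numpy, scipy, OpenCV 4.12 (cv2) and the standard library are available. Lean on these libraries where they do the work, as an engineer would, in place of code of your own. Each camera call takes 0.05 s, during which the arm holds its last target. There are 200 camera calls.

TASK

Push the closed slide box along the bench, up the ramp and over the lip into the loading bay, and on until it is fully home against the stop at the bay's far end, pressing the stop's little plunger in. Press it home there with about 12 N for a second so that it seats, then let go and leave it lying flat. Slide it, never lift it, never push with more than 22 N (the slides inside are glass), and leave the bottles and the jar where they stand.

Things in the scene. Friction and masses are not known exactly. Their poses are not given: they have to be found in the camera images.
- box_centre (a point): Closed grey plastic slide box, black seam line, paper label on the lid: 150 mm long (its x), 125 wide (its y), 36 high, 0.36 to 0.59 kg, smooth, too wide to grip. The point is its very centre, 18 mm above its underside. It starts flat on the bench before the ramp, +x end (steel clasp) leading, up to 20 mm off the bay's line and 0.2 rad askew. Pushing it takes 1 to 8 N.
- bay: Loading bay, an open low metal channel fixed to the bench. Its x axis is the way the box is pushed in, z up; origin at bench level, mid-way across, under the lip's front edge. Along x: a lip, flat, 14 mm high, from 0 to 8 mm; behind it a white floor 8 mm high up to 240 mm, onto which the box drops 6 mm once its tail is past the lip.
- ramp_foot (a point): Middle of the foot of the bay's aluminium ramp, at bench level, axes as the bay's. The ramp is 139 mm wide and rises from here to the lip, 14 mm high, 75 mm further along x. Grey upright side walls, 30 mm high, 6 mm thick, stand 133 mm apart inside from 45 mm past this point to the bay's far end; before that they flare to about 187 mm apart 40 mm ahead of the ramp, to catch and square the box.
- bay_end (a point): Middle of the far end of the bay's floor, 240 mm along the bay's x, 8 mm above the bench, axes as the bay's. Ahead of it a fixed hard aluminium stop bar, 126 mm wide, top 36 mm above the bench, crosses the channel. Its front face is screwed down anywhere from 37 to 67 mm before this point, differently each time; it is not measured, find it by feel: the force rises steeply when the box meets it.
- plunger (a joint): Steel push pin, 14 mm across, in the middle of the stop's front face, 24 mm above the bench, sticking out 6 mm towards the incoming box. Value in m: 0 = out, 0.006 = pressed in flush, the box lying against the stop. Its spring is very weak (0.5 N at flush), too weak to push the box back.
- dropper_bottle: Bystander: small brown glass bottle with black cap, 38 mm across, 85 mm high, loose, beside the bay on the side away from the robot. Origin at the centre of its underside.
- wash_bottle: Bystander: white plastic bottle, 60 mm across, 150 mm high, loose, beside the bay on the side away from the robot. Origin at the centre of its underside.
- stain_jar: Bystander: open glass jar, 52 mm across, 60 mm high, loose, beside the bay on the side away from the robot. Origin at the centre of its underside.
Things that resemble listed ones, but are neither listed nor needed, are in the scene too. Of the things that look like the part that bears box_centre, take the one that is nearest to the robot's base at the start.

How it is judged:
By the outcome, as a careful person would: the job done as asked, in the order asked, and still so for the second after the job is handed in, with the robot touching nothing.
It also fails if it takes over 61 s, if anything falls off the work surface, if the arm or the gripper's body presses on something with over 40 N, if the wrist force passes 120 N, or if a joint passes its speed limit or range.

## Working session

There is one attempt and no reset: what is moved stays moved. The work goes in short steps, Python scripts to look and compute and a tool call to move; the robot and the scene stay as the last step left them, time stands still between calls to the robot, and variables do not carry over. Pictures are saved under pics/ and viewed, about 8 in all and at most 12, crops included, and the job is handed in when it is done.

Besides the shell and the picture viewer there is one more tool, called after "Request:" as name(argument=value, ...) on one line, values as JSON. arm_command: Moves the arm, as the interface text tells. Its arguments: {"type":"object","properties":{"targets":{"type":"array","items":{"type":"array","items":{"type":"array","items":{"type":"number"}}}}},"required":["targets"]}

```bash
mkdir -p pics; python3 - <<'E'
from plant import ctrl
import cv2
o=ctrl.get_obs();print(o)
for n in("top","side"):
    im=ctrl.snapshot(n);cv2.imwrite(f"pics/{n}0.png",im);m=ctrl.camera_model(n);print(n,m)
E
```

```text
{'clock': 0.0, 'joint_pos': array([-5.07003146e+01,  2.05914947e+01,  6.32052791e-01, -2.00792440e-02,
       -7.01357766e+01, -1.65070594e+01]), 'qvel': array([-0.05837222, -0.08986878,  0.0772041 , -0.0389026 ,  0.13725337,
       -0.03028879]), 'tau': array([ 1.50246509e-03, -5.82718742e+01,  2.93056619e+01,  6.99717075e+00,
        6.89963999e-03, -1.65563106e-04]), 'tool_pos': array([ 0.2612695 , -0.62183719,  0.22560908]), 'orientation': array([ 1.79903342e+02, -8.95975872e-03, -1.57214205e+02]), 'force': array([-0.22406468, -0.41720505,  0.92429063]), 'moment': array([-0.00628377, -0.03636324, -0.05124355]), 'opening': 0.0874883869704269}
top {'K': array([[406.11508431,   0.        , 323.72360582],
       [  0.        , 406.11508431, 202.95945413],
       [  0.        ,   0.        ,   1.        ]]), 'distortion': array([-0.05290421,  0.        ,  0.        ,  0.        ,  0.        ]), 'xyz': array([0.45286325, 0.01023848, 1.10343948]), 'rotation': array([ 10.18294005,   1.62596309, -89.8820886 ])}
side {'K': array([[462.9279369 ,   0.        , 329.41275189],
       [  0.        , 462.9279369 , 203.36548195],
       [  0.        ,   0.        ,   1.        ]]), 'distortion': array([-0.09580555,  0.        ,  0.        ,  0.        ,  0.        ]), 'xyz': array([0.30875372, 0.68255136, 0.86479946]), 'rotation': array([  42.00432103,    0.16834396, -154.69273016])}
```

View pics/top0.png

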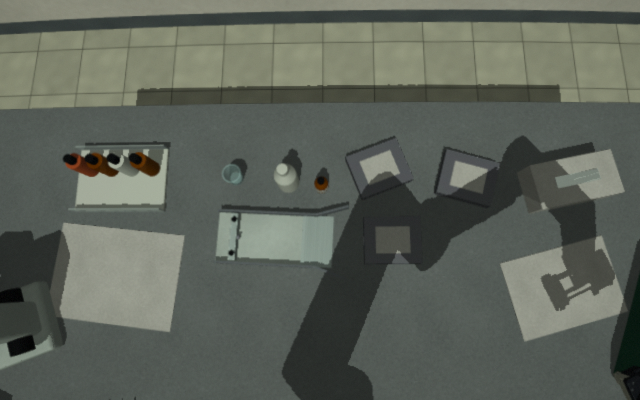

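View pics/side0.png

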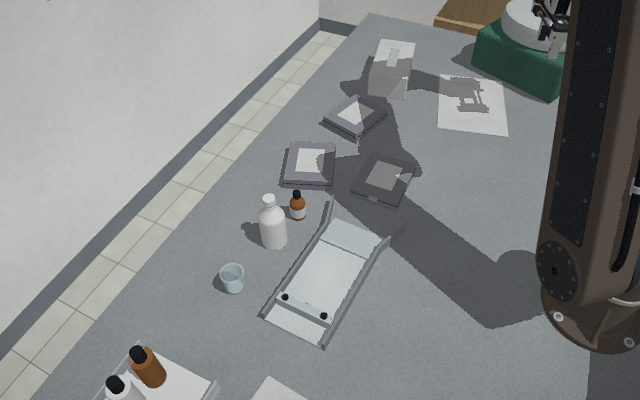

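Top view: the bay is at about (275,237), running to the left (world +y). Nearest box is at (392,240) in shadow, with the other two boxes farther off. The stop bar's screws are at (234,219) and (233,251). Next, an enlarged view.

```bash
cat >h.py <<'E'
import numpy as np,cv2
from plant import ctrl
from scipy.spatial.transform import Rotation as R
def ray(n,px):
    m=ctrl.camera_model(n)
    u=cv2.undistortPoints(np.array(px,float).reshape(-1,1,2),m["K"],m["distortion"])[:,0]
    d=np.c_[u[:,0],-u[:,1],-np.ones(len(u))]
    Rm=R.from_euler("xyz",m["rotation"],degrees=True).as_matrix() if np.shape(m["rotation"])==(3,) else m["rotation"]
    return m["xyz"],d@Rm.T
def onplane(n,px,z):
    c,d=ray(n,px); return c+d*((z-c[2])/d[:,2])[:,None]
E
python3 - <<'E'
import cv2,numpy as np
from h import *
im=cv2.imread("pics/top0.png")
c=im[190:285,205:435]
c=np.clip(255*(c/255.)**0.6,0,255).astype(np.uint8)
c=cv2.resize(c,None,fx=3.4,fy=3.4,interpolation=cv2.INTER_CUBIC)
for x in range(210,435,10):
    cv2.line(c,(int((x-205)*3.4),0),(int((x-205)*3.4),4 if x%50 else 14),(0,0,255),1)
for y in range(190,285,10): cv2.line(c,(0,int((y-190)*3.4)),(4 if y%50 else 14,int((y-190)*3.4)),(0,0,255),1)
cv2.imwrite("pics/crop.png",c)
print(onplane("top",[[392,240],[275,237],[320,380]],0.036).round(3))
# label contour
hsv=cv2.cvtColor(im,cv2.COLOR_BGR2HSV)
sub=im[205:275,355:430].mean(2)
print(sub[::6,::4].astype(int))
E
```

```text
[[ 0.545 -0.138  0.036]
 [ 0.554  0.17   0.036]
 [ 0.195  0.049  0.036]]
[[ 44  46  44  45  41  44  45  44  44  46  45  47  45  46  45  46  43  43
   44]
 [ 44  43  41  44  44  44  44  45  46  42  46  45  45  43  43  45  45  45
   45]
 [ 45  45  35  42  42  43  41  44  44  43  44  43  41  43  43  42  44  43
   45]
 [ 44  44  32  42  43  43  44  44  44  42  43  42  43  43  43  45  43  45
   44]
 [ 44  43  36  44  42  61  75  78  76  78  74  79  75  75  45  42  43  44
   44]
 [ 46  43  36  44  46  57  77  75  76  76  78  76  76  76  43  42  44  44
   46]
 [ 45  45  48  45  45  54  76  77  76  77  78  77  78  77  45  42  44  44
   44]
 [ 46  46  36  45  43  55  76  79  77  79  79  77  77  76  45  45  44  44
   45]
 [ 46  44  39  46  44  47  60  62  59  60  69 107  53  52  45  43  43  44
   45]
 [ 44  44  41  45  46  46  46  44  45  44  88  87  87  43  43  44  45  45
   44]
 [ 45  45  43  43  42  46  45  45  74  90  90  89  91  89  86  73  47  45
   46]
 [ 45  45  44  43  45  45  45  45  88  89  91  92  90  89  91  92  90  84
   93]]
```

View pics/crop.png

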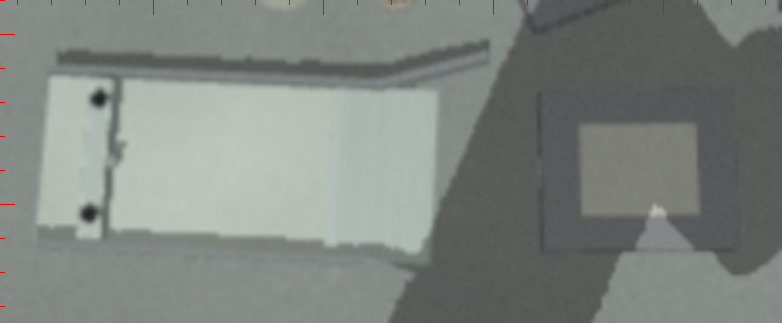

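```bash
python3 - <<'E'
from h import *
f=lambda p:[[205+a/3.4,190+b/3.4] for a,b in p]
P=lambda s,p,z:print(s,onplane("top",f(p),z).round(4)[:,:2].tolist())
P("far floor edge",[(50,76),(330,84)],.008)
P("near wall top inner",[(38,228),(330,243)],.03)
P("far end floor",[(50,76),(38,228)],.008)
P("foot",[(438,90),(430,255)],0)
P("box top corners",[(541,92),(542,249),(735,250),(735,92)],.036)
P("label",[(580,124),(581,214),(698,214),(697,124)],.036)
P("stop front top",[(118,82),(106,236)],.036)
q=onplane("top",[[222,173],[280,178],[318,184]],.0);print(q.round(3))
E
```

```text
far floor edge [[0.6242, 0.3289], [0.6172, 0.1009]]
near wall top inner [[0.5006, 0.3265], [0.4898, 0.0977]]
far end floor [[0.6242, 0.3289], [0.5016, 0.333]]
foot [[0.6133, 0.0142], [0.4815, 0.0208]]
box top corners [[0.6063, -0.0662], [0.4851, -0.0652], [0.4841, -0.2124], [0.6059, -0.217]]
label [[0.5812, -0.096], [0.5117, -0.0955], [0.5116, -0.1851], [0.581, -0.1866]]
stop front top [[0.6149, 0.2662], [0.4944, 0.2711]]
[[0.738 0.33  0.   ]
 [0.723 0.165 0.   ]
 [0.705 0.058 0.   ]]
```

Request:
arm_command(targets=[[[0,0,0.12,2.5,2.9,0,0.5],[0,0,0.24,5,5.8,0,0.5],[0,0,0.36,7.5,8.7,-1,0.5],[0,0,0.48,10,11.6,-2,0.5],[0,0,0.6,12.5,14.5,-3,0.5],[0,0,0.72,15,17.4,-4,0.5],[0,0,0.84,17.5,20.3,-5,0.5],[0,0,0.96,20,23.2,-6,0.5]]])

```text
clock: 0.77
tool_pos: [0.4622, -0.3886, 0.166]
orientation: [180.0, 0.0, -101.9]
force: [0.6, 0.2, -0.1]
opening: 0.045
```

Request:
arm_command(targets=[[[0,0,0.1,3,4,-3,0.5],[0,0,0.165,6,8,-6,0.5],[0,0,0.165,8.3,11,-9,0.5],[0,0,0.165,8.3,12,-12,0.5],[0,0,0.165,8.3,12,-15,0.5],[0,0,0.165,8.3,12,-15,0.5]]])

```text
clock: 1.27
tool_pos: [0.542, -0.2672, 0.0109]
orientation: [179.6, 0.1, -92.7]
force: [-1.9, 0.0, -1.1]
opening: 0.0439
```

```bash
python3 - <<'E'
from h import *
o=ctrl.get_obs();print(o["tool_pos"],o["orientation"],o["force"])
im=ctrl.snapshot("top")
c=im[190:285,225:455];c=np.clip(255*(c/255.)**0.6,0,255).astype(np.uint8)
cv2.imwrite("pics/t1.png",cv2.resize(c,None,fx=3.4,fy=3.4,interpolation=cv2.INTER_CUBIC))
E
```

```text
[ 0.54196013 -0.26720022  0.01086566] [ 1.79570118e+02  1.11468321e-01 -9.26738570e+01] [-1.88691357  0.0163455  -1.14761437]
```

View pics/t1.png

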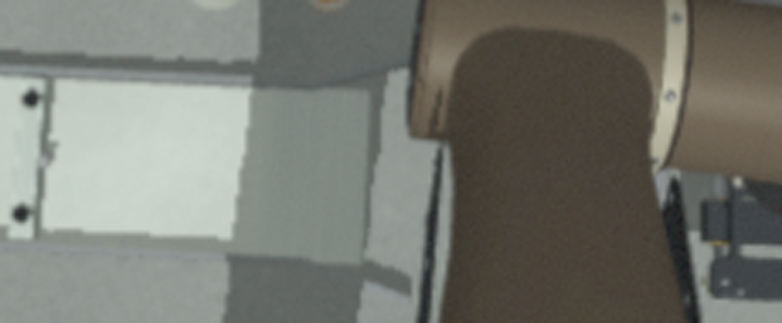

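The arm hides the box from the top camera. I'll approach contact gently.

Request:
arm_command(targets=[[[0,0,0,0,0.5,0,0.5],[0,0,0,0,1,0,0.5],[0,0,0,0,1.5,0,0.5],[0,0,0,0,2,0,0.5],[0,0,0,0,2.5,0,0.5],[0,0,0,0,3,0,0.5],[0,0,0,0,3.5,0,0.5],[0,0,0,0,4,0,0.5]]])

```text
clock: 1.98
tool_pos: [0.5446, -0.2299, 0.017]
orientation: [-180.0, -0.0, -92.8]
force: [-0.3, 0.4, -0.1]
opening: 0.0437
```

Request:
arm_command(targets=[[[0,0,0,0,0.4,0,0.5],[0,0,0,0,0.8,0,0.5],[0,0,0,0,1.2,0,0.5],[0,0,0,0,1.6,0,0.5],[0,0,0,0,2.0,0,0.5],[0,0,0,0,2.4,0,0.5],[0,0,0,0,2.8,0,0.5],[0,0,0,0,3.2,0,0.5]]])

```text
clock: 2.65
tool_pos: [0.5446, -0.1979, 0.0165]
orientation: [-180.0, 0.0, -92.8]
force: [0.1, -2.2, -0.1]
opening: 0.0438
```

Request:
arm_command(targets=[[[0,0,0,0,0.5,0,0.5],[0,0,0,0,1,0,0.5],[0,0,0,0,1.5,0,0.5],[0,0,0,0,2.0,0,0.5],[0,0,0,0,2.5,0,0.5],[0,0,0,0,3,0,0.5],[0,0,0,0,3.5,0,0.5],[0,0,0,0,4,0,0.5]]])

```text
clock: 3.32
tool_pos: [0.5444, -0.1578, 0.0165]
orientation: [180.0, 0.0, -92.7]
force: [-0.1, -1.6, 0.6]
opening: 0.0436
```

```bash
python3 - <<'E'
from h import *
o=ctrl.get_obs();print(o["tool_pos"],o["orientation"],o["force"])
im=ctrl.snapshot("side")
c=im[130:330,240:460]
cv2.imwrite("pics/s1.png",cv2.resize(c,None,fx=3,fy=3,interpolation=cv2.INTER_CUBIC))
E
```

```text
[ 0.54439887 -0.15775652  0.01654538] [ 1.79994489e+02  2.42611523e-05 -9.27478410e+01] [-0.1011088  -1.59812547  0.60066832]
```

View pics/s1.png

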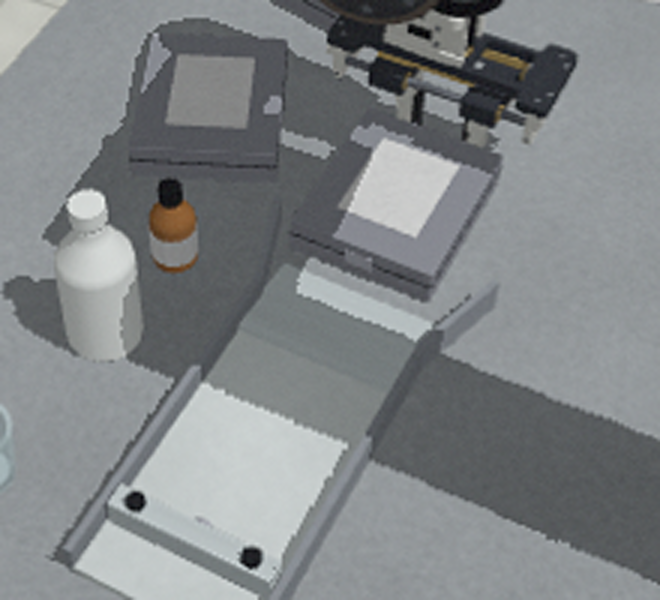

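The side view shows the box square, clasp leading, with its nose at the ramp foot (crop ≈ (365,260)). It's between the flares and the fingers are flat on its tail. I'll keep pushing along the bay line.

Request:
arm_command(targets=[[[0,0,0,0,0.4,0,0.5],[0,0,0,0,0.8,0,0.5],[0,0,0,0,1.2,0,0.5],[0,0,0,0,1.6,0,0.5],[0,0,0,0,2.0,0,0.5],[0,0,0,0,2.4,0,0.5],[0,0,0,0.1,2.8,0,0.5],[0,0,0,0.1,3.2,0,0.5]]])

```text
clock: 4.03
tool_pos: [0.5454, -0.1259, 0.0165]
orientation: [180.0, -0.0, -92.8]
force: [0.2, -3.4, 0.5]
opening: 0.0438
```

Request:
arm_command(targets=[[[0,0,0,0,0.4,0,0.5],[0,0,0,0,0.8,0,0.5],[0,0,0,0,1.2,0,0.5],[0,0,0,0.1,1.6,0,0.5],[0,0,0,0.1,2.0,0,0.5],[0,0,0,0.1,2.4,0,0.5],[0,0,0,0.1,2.8,0,0.5],[0,0,0,0.1,3.2,0,0.5]]])

```text
clock: 4.7
tool_pos: [0.5454, -0.0943, 0.0164]
orientation: [179.9, -0.0, -92.8]
force: [-2.1, -2.7, 0.2]
opening: 0.0434
```

Request:
arm_command(targets=[[[0,0,0,0,0.4,0,0.5],[0,0,0,0,0.8,0,0.5],[0,0,0,0,1.2,0,0.5],[0,0,0,0,1.6,0,0.5],[0,0,0,0,2.0,0,0.5],[0,0,0,0,2.4,0,0.5],[0,0,0,0,2.8,0,0.5],[0,0,0,0,3.2,0,0.5]]])

```text
clock: 5.37
tool_pos: [0.5464, -0.0618, 0.0165]
orientation: [180.0, 0.0, -92.7]
force: [-2.0, -3.7, -1.4]
opening: 0.0437
```

Request:
arm_command(targets=[[[0,0,0,0,0.4,0,0.5],[0,0,0,0,0.8,0,0.5],[0,0,0,0,1.2,0.1,0.5],[0,0,0,0,1.6,0.2,0.5],[0,0,0,0,2.0,0.2,0.5],[0,0,0,0,2.4,0.3,0.5],[0,0,0,0,2.8,0.4,0.5],[0,0,0,0,3.2,0.5,0.5]]])

```text
clock: 6.03
tool_pos: [0.5469, -0.0297, 0.0218]
orientation: [-180.0, 0.0, -92.7]
force: [-0.5, -2.0, -1.5]
opening: 0.044
```

Request:
arm_command(targets=[[[0,0,0,0,0.4,0,0.5],[0,0,0,0,0.8,0,0.5],[0,0,0,0,1.2,0.1,0.5],[0,0,0,0.1,1.6,0.2,0.5],[0,0,0,0.1,2.0,0.3,0.5],[0,0,0,0.1,2.4,0.4,0.5],[0,0,0,0.1,2.8,0.5,0.5],[0,0,0,0.1,3.2,0.5,0.5]]])

```text
clock: 6.7
tool_pos: [0.5477, 0.0021, 0.0269]
orientation: [-180.0, 0.0, -92.7]
force: [-0.4, -2.7, 0.6]
opening: 0.0439
```

Request:
arm_command(targets=[[[0,0,0,0,0.3,0,0.5],[0,0,0,0,0.6,0,0.5],[0,0,0,0,0.9,0,0.5],[0,0,0,0.1,1.2,0,0.5],[0,0,0,0.1,1.5,0,0.5],[0,0,0,0.1,1.8,0,0.5],[0,0,0,0.1,2.1,0,0.5],[0,0,0,0.1,2.4,0,0.5]]])

```text
clock: 7.37
tool_pos: [0.5487, 0.0263, 0.0265]
orientation: [-180.0, 0.0, -92.8]
force: [0.4, -0.1, 0.3]
opening: 0.0441
```

```bash
python3 - <<'E'
from h import *
o=ctrl.get_obs();print(o["tool_pos"],o["orientation"],o["force"])
im=ctrl.snapshot("side")
c=im[130:360,230:450]
cv2.imwrite("pics/s2.png",cv2.resize(c,None,fx=2.6,fy=2.6,interpolation=cv2.INTER_CUBIC))
E
```

```text
[0.54868749 0.02634257 0.02652788] [-1.79970963e+02  3.55197024e-02 -9.27660632e+01] [ 0.35617364 -0.12531637  0.29724317]
```

View pics/s2.png

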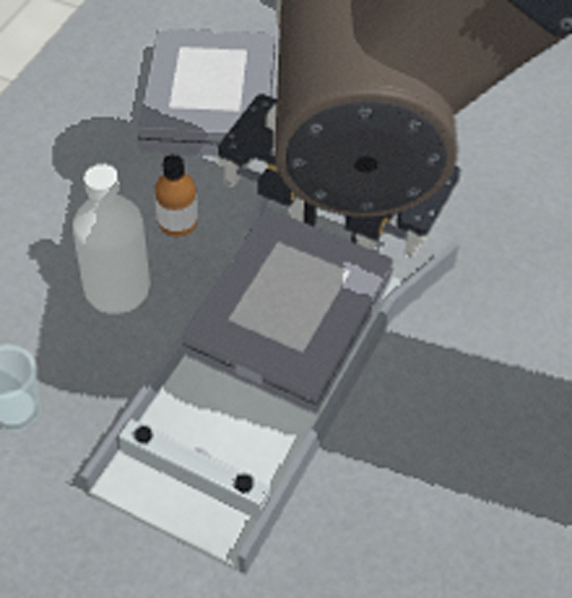

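The box is in the channel, tipped over the lip, with its nose about 85 mm from the stop. Bystanders are untouched.

Request:
arm_command(targets=[[[0,0,0,0,0.3,0,0.5],[0,0,0,0,0.6,0,0.5],[0,0,0,0,0.9,0,0.5],[0,0,0,0.1,1.2,0,0.5],[0,0,0,0.1,1.5,0,0.5],[0,0,0,0.1,1.8,0,0.5],[0,0,0,0.1,2.1,0,0.5],[0,0,0,0.1,2.4,0,0.5]]])

```text
clock: 8.08
tool_pos: [0.5494, 0.05, 0.0265]
orientation: [180.0, -0.0, -92.8]
force: [-0.5, -1.5, 0.7]
opening: 0.0436
```

Request:
arm_command(targets=[[[0,0,0,0,0.3,0,0.5],[0,0,0,0,0.6,0,0.5],[0,0,0,0,0.9,0,0.5],[0,0,0,0.1,1.2,0,0.5],[0,0,0,0.1,1.5,0,0.5],[0,0,0,0.1,1.8,0,0.5],[0,0,0,0.1,2.1,0,0.5],[0,0,0,0.1,2.4,0,0.5]]])

```text
clock: 8.75
tool_pos: [0.5505, 0.0741, 0.0266]
orientation: [-180.0, 0.0, -92.7]
force: [0.2, -1.5, -0.7]
opening: 0.0435
```

Request:
arm_command(targets=[[[0,0,0,0,0.2,0,0.5],[0,0,0,0,0.4,0,0.5],[0,0,0,0,0.6,0,0.5],[0,0,0,0,0.8,0,0.5],[0,0,0,0,1.0,0,0.5],[0,0,0,0,1.2,0,0.5],[0,0,0,0.1,1.4,0,0.5],[0,0,0,0.1,1.6,0,0.5]]])

```text
clock: 9.42
tool_pos: [0.5515, 0.0899, 0.0266]
orientation: [180.0, -0.0, -92.7]
force: [0.2, -1.4, -1.4]
opening: 0.0438
```

Request:
arm_command(targets=[[[0,0,0,0,0.1,0,0.5],[0,0,0,0,0.2,0,0.5],[0,0,0,0,0.3,0,0.5],[0,0,0,0,0.4,0,0.5],[0,0,0,0,0.5,0,0.5],[0,0,0,0,0.6,0,0.5]]])

```text
clock: 9.92
tool_pos: [0.5515, 0.0958, 0.0266]
orientation: [-180.0, 0.0, -92.8]
force: [1.0, -2.0, -0.2]
opening: 0.0436
```

Now slower, 0.5 mm per row in short calls.

Request:
arm_command(targets=[[[0,0,0,0,0.05,0,0.5],[0,0,0,0,0.1,0,0.5],[0,0,0,0,0.15,0,0.5],[0,0,0,0,0.2,0,0.5],[0,0,0,0,0.25,0,0.5],[0,0,0,0,0.3,0,0.5],[0,0,0,0,0.35,0,0.5],[0,0,0,0,0.4,0,0.5]]])

```text
clock: 10.58
tool_pos: [0.5515, 0.0998, 0.0266]
orientation: [-180.0, -0.0, -92.7]
force: [-0.1, -2.0, -0.6]
opening: 0.044
```

Request:
arm_command(targets=[[[0,0,0,0,0.05,0,0.5],[0,0,0,0,0.1,0,0.5],[0,0,0,0,0.15,0,0.5],[0,0,0,0,0.2,0,0.5],[0,0,0,0,0.25,0,0.5],[0,0,0,0,0.3,0,0.5]]])

```text
clock: 11.08
tool_pos: [0.5514, 0.1027, 0.0266]
orientation: [180.0, -0.0, -92.8]
force: [0.2, -2.0, -1.0]
opening: 0.0433
```

Request:
arm_command(targets=[[[0,0,0,0,0.05,0,0.5],[0,0,0,0,0.1,0,0.5],[0,0,0,0,0.15,0,0.5],[0,0,0,0,0.2,0,0.5],[0,0,0,0,0.25,0,0.5]]])

```text
clock: 11.5
tool_pos: [0.5515, 0.1053, 0.0266]
orientation: [180.0, 0.0, -92.7]
force: [0.7, -2.0, 0.6]
opening: 0.0438
```

Request:
arm_command(targets=[[[0,0,0,0,0.05,0,0.5],[0,0,0,0,0.1,0,0.5],[0,0,0,0,0.15,0,0.5],[0,0,0,0,0.2,0,0.5]]])

```text
clock: 11.83
tool_pos: [0.5515, 0.1073, 0.0266]
orientation: [-180.0, -0.0, -92.7]
force: [-0.6, -2.6, 0.1]
opening: 0.0436
```

Request:
arm_command(targets=[[[0,0,0,0,0.05,0,0.5],[0,0,0,0,0.1,0,0.5],[0,0,0,0,0.15,0,0.5],[0,0,0,0,0.2,0,0.5]]])

```text
clock: 12.17
tool_pos: [0.5515, 0.1092, 0.0266]
orientation: [-180.0, -0.0, -92.7]
force: [-0.7, -2.4, -0.5]
opening: 0.0441
```

Request:
arm_command(targets=[[[0,0,0,0,0.05,0,0.5],[0,0,0,0,0.1,0,0.5],[0,0,0,0,0.15,0,0.5],[0,0,0,0,0.2,0,0.5]]])

```text
clock: 12.5
tool_pos: [0.5515, 0.1112, 0.0266]
orientation: [180.0, -0.0, -92.7]
force: [0.0, -2.7, -0.1]
opening: 0.0439
```

Request:
arm_command(targets=[[[0,0,0,0,0.05,0,0.5],[0,0,0,0,0.1,0,0.5],[0,0,0,0,0.1,0,0.5]]])

```text
clock: 12.75
tool_pos: [0.5515, 0.1123, 0.0266]
orientation: [-180.0, 0.0, -92.7]
force: [-0.9, -2.7, 0.7]
opening: 0.0435
```

Request:
arm_command(targets=[[[0,0,0,0,0.05,0,0.5],[0,0,0,0,0.1,0,0.5],[0,0,0,0,0.1,0,0.5]]])

```text
clock: 13.0
tool_pos: [0.5515, 0.1133, 0.0266]
orientation: [180.0, 0.0, -92.8]
force: [0.4, -2.5, 1.4]
opening: 0.044
```

Request:
arm_command(targets=[[[0,0,0,0,0.05,0,0.5],[0,0,0,0,0.1,0,0.5],[0,0,0,0,0.1,0,0.5]]])

```text
clock: 13.25
tool_pos: [0.5514, 0.114, 0.0266]
orientation: [180.0, -0.0, -92.8]
force: [1.2, -4.2, 1.3]
opening: 0.044
```

Request:
arm_command(targets=[[[0,0,0,0,0.03,0,0.5],[0,0,0,0,0.03,0,0.5]]])

```text
clock: 13.42
tool_pos: [0.5514, 0.114, 0.0265]
orientation: [180.0, -0.0, -92.8]
force: [0.9, -5.6, 0.8]
opening: 0.044
```

Request:
arm_command(targets=[[[0,0,0,0,0.05,0,0.5],[0,0,0,0,0.05,0,0.5]]])

```text
clock: 13.58
tool_pos: [0.5514, 0.114, 0.0266]
orientation: [180.0, -0.1, -92.8]
force: [2.3, -8.6, 0.6]
opening: 0.0437
```

Request:
arm_command(targets=[[[0,0,0,0,0.06,0,0.5],[0,0,0,0,0.06,0,0.5]]])

```text
clock: 13.75
tool_pos: [0.5514, 0.1141, 0.0266]
orientation: [180.0, -0.1, -92.8]
force: [2.7, -11.3, 1.3]
opening: 0.0438
```

Request:
arm_command(targets=[[[0,0,0,0,0.02,0,0.5],[0,0,0,0,0.02,0,0.5],[0,0,0,0,0.02,0,0.5],[0,0,0,0,0.02,0,0.5],[0,0,0,0,0.02,0,0.5],[0,0,0,0,0.02,0,0.5],[0,0,0,0,0.02,0,0.5],[0,0,0,0,0.02,0,0.5]]])

```text
clock: 14.42
tool_pos: [0.5514, 0.1141, 0.0266]
orientation: [180.0, -0.1, -92.8]
force: [3.2, -12.0, 1.5]
opening: 0.044
```

Request:
arm_command(targets=[[[0,0,0,0,0,0,0.5],[0,0,0,0,0,0,0.5],[0,0,0,0,0,0,0.5],[0,0,0,0,0,0,0.5],[0,0,0,0,0,0,0.5],[0,0,0,0,0,0,0.5],[0,0,0,0,0,0,0.5],[0,0,0,0,0,0,0.5]]])

```text
clock: 15.08
tool_pos: [0.5514, 0.1141, 0.0266]
orientation: [180.0, -0.1, -92.8]
force: [3.5, -12.3, 2.3]
opening: 0.0437
```

```bash
python3 - <<'E'
from h import *
o=ctrl.get_obs();print(o["tool_pos"],o["force"],o["moment"])
im=ctrl.snapshot("side");cv2.imwrite("pics/s3f.png",im)
a=im[200:360,250:400];t=ctrl.snapshot("top");cv2.imwrite("pics/t3f.png",t)
b=t[190:285,205:345]
a=cv2.resize(a,None,fx=3.6,fy=3.6,interpolation=cv2.INTER_CUBIC)
cv2.imwrite("pics/s3.png",a)
E
```

```text
[0.55137798 0.11409705 0.02660039] [  3.50223157 -12.33278731   2.28027511] [-4.51822773 -1.21750884 -0.12841546]
```

View pics/s3.png

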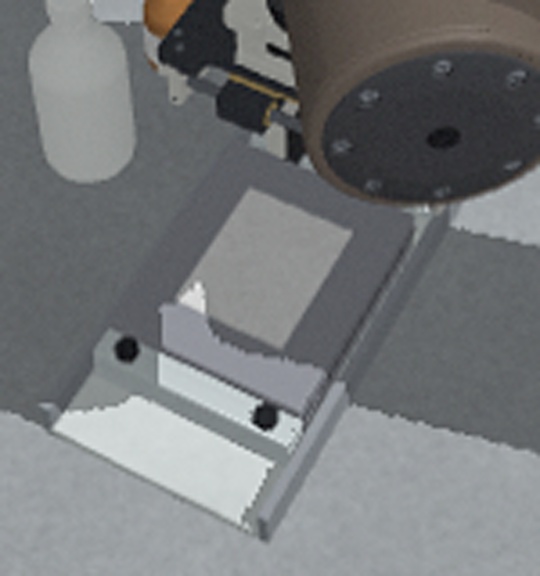

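The box lies square against the stop with the bar covering no gap, and 12 N was held for about 1.4 s. Backing off straight, then up and away.

Request:
arm_command(targets=[[[0,0,0,0,-0.1,0,0.5],[0,0,0,0,-0.3,0,0.5],[0,0,0,0,-0.8,0,0.5],[0,0,0,-0.1,-1.6,0,0.5],[0,0,0,-0.1,-2.5,0.5,0.5],[0,0,0,-0.2,-4,2,0.5],[0,0,0,-0.3,-6,4,0.5],[0,0,0,-0.4,-8,7,0.5]]])

```text
clock: 15.85
tool_pos: [0.5457, 0.0344, 0.0956]
orientation: [179.8, -0.1, -92.7]
force: [0.4, -0.8, 0.3]
opening: 0.0441
```

Request:
arm_command(targets=[[[0,0,0,0,-3,3,0.5],[0,0,0,-1,-6,6,0.5],[0,0,0,-3,-9,8,0.5],[0,0,0,-5,-12,10,0.5],[0,0,0,-7,-15,10,0.5],[0,0,0,-9,-18,10,0.5],[0,0,0,-9,-21,10,0.5],[0,0,0,-9,-24,10,0.5]]])

```text
clock: 16.52
tool_pos: [0.456, -0.2059, 0.1979]
orientation: [-179.9, 0.0, -92.7]
force: [1.2, 1.2, -0.9]
opening: 0.0435
```

Request:
arm_command(targets=[[[0,0,0,-2,-3,0,0.5],[0,0,0,-4,-6,0,0.5],[0,0,0,-6,-9,0,0.5],[0,0,0,-8,-12,0,0.5],[0,0,0,-8,-15,0,0.5],[0,0,0,-8,-15,0,0.5]]])

```text
clock: 17.02
tool_pos: [0.3761, -0.3582, 0.197]
orientation: [-180.0, -0.1, -92.9]
force: [1.3, -0.1, -0.5]
opening: 0.0438
```

```bash
python3 - <<'E'
from h import *
o=ctrl.get_obs();print(o["clock"],o["tool_pos"],o["force"])
t=ctrl.snapshot("top");s=ctrl.snapshot("side")
a=cv2.resize(t[160:270,205:345],None,fx=2.8,fy=2.8,interpolation=cv2.INTER_CUBIC)
b=cv2.resize(s[190:350,215:405],None,fx=2.0,fy=2.0,interpolation=cv2.INTER_CUBIC)
h=max(a.shape[0],b.shape[0])
p=lambda i:cv2.copyMakeBorder(i,0,h-i.shape[0],0,0,cv2.BORDER_CONSTANT)
c=np.hstack([p(a),p(b)]);print(c.shape)
cv2.imwrite("pics/f.png",np.clip(255*(c/255.)**0.7,0,255).astype(np.uint8))
E
```

```text
17.0167 [ 0.37606977 -0.35815192  0.19700844] [ 1.26492709 -0.05383894 -0.45977595]
(320, 772, 3)
```

View pics/f.png

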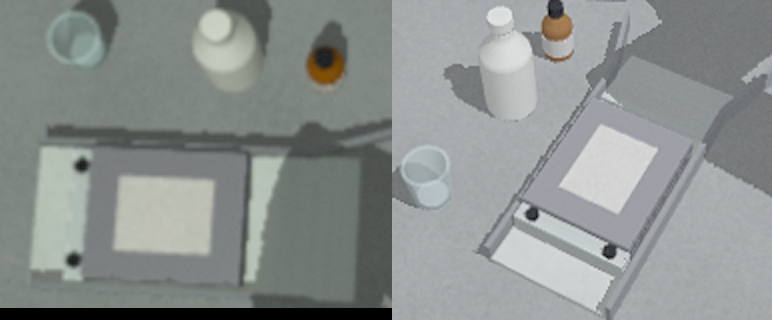

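```bash
python3 - <<'E'
from h import *
f=lambda p:[[205+a/2.8,160+b/2.8] for a,b in p]
q=onplane("top",f([(90,148),(82,281),(243,283),(248,150)]),.044);print(q.round(4))
print(q.mean(0), np.degrees(np.arctan2(*(q[0]+q[1]-q[2]-q[3])[:2])))
print("stop",onplane("top",[[239.7,214.1],[236.2,259.4]],.036).round(4))
E
```

```text
[[0.6171 0.2713 0.044 ]
 [0.4916 0.274  0.044 ]
 [0.4902 0.1233 0.044 ]
 [0.6149 0.1204 0.044 ]]
[0.55346038 0.19726495 0.044     ] 0.6760114481216463
stop [[0.615  0.2662 0.036 ]
 [0.4944 0.271  0.036 ]]
```

Size and height match a box lying flat at the stop. The apparent yaw differs by about 1–1.5° from the bay, so I'll check it with line fits.

```bash
cat >fit.py <<'E'
from h import *
def edge(im,x0,x1,y0,y1,sign,z,vert=True):
    g=cv2.GaussianBlur(im,(0,0),.8).mean(2); P=[]
    for r in (range(y0,y1) if vert else range(x0,x1)):
        l=g[r,x0:x1] if vert else g[y0:y1,r]
        d=np.gradient(l)*sign; i=int(d.argmax())
        if 0<i<len(d)-1:
            s=d[i-1:i+2]; i+= .5*(s[0]-s[2])/(s[0]-2*s[1]+s[2]+1e-9)
        P.append((x0+i,r) if vert else (r,y0+i))
    w=onplane("top",P,z)[:,:2]
    a,b=(1,0) if vert else (0,1)   # vert: y as function of x ; horiz: x as function of y
    u,v=(w[:,0],w[:,1]) if vert else (w[:,1],w[:,0])
    for _ in range(5):
        k=np.polyfit(u,v,1);e=abs(v-np.polyval(k,u));m=e<max(.0012,1.5*np.median(e));u,v=u[m],v[m]
    return np.degrees(np.arctan(k[0])).round(2),np.polyval(k,.553 if vert else .19).round(4),len(u)
E
python3 - <<'E'
from fit import *
t0=cv2.imread("pics/top0.png");t=ctrl.snapshot("top");cv2.imwrite("pics/t4.png",t)
print("stop front t0",edge(t0,234,246,218,254,-1,.036),"floor-side",edge(t0,234,246,218,254,1,.008))
print("far end t0",edge(t0,210,224,218,252,1,.008))
print("foot t0",edge(t0,326,340,222,258,-1,0))
print("lead",edge(t,230,242,218,256,-1,.044))
print("tail",edge(t,286,298,218,256,1,.044))
print("box sides",edge(t,240,288,208,220,-1,.044,False),edge(t,240,288,255,268,1,.044,False))
print("label",edge(t,240,252,226,248,1,.044),edge(t,276,286,226,248,-1,.044))
print("floor far edge t0",edge(t0,245,295,208,218,1,.008,False),"near",edge(t0,245,295,254,266,-1,.035,False))
E
```

```text
stop front t0 (np.float64(-4.31), np.float64(0.2755), 25) floor-side (np.float64(-3.72), np.float64(0.2737), 29)
far end t0 (np.float64(-2.68), np.float64(0.3335), 34)
foot t0 (np.float64(-1.83), np.float64(0.0177), 26)
lead (np.float64(-2.65), np.float64(0.2742), 27)
tail (np.float64(-2.82), np.float64(0.1193), 38)
box sides (np.float64(-13.99), np.float64(0.6224), 16) (np.float64(3.05), np.float64(0.4865), 48)
label (np.float64(-2.84), np.float64(0.2451), 22) (np.float64(-2.71), np.float64(0.1546), 22)
floor far edge t0 (np.float64(2.72), np.float64(0.6186), 50) near (np.float64(2.85), np.float64(0.4975), 50)
```

The line fits give 2.7–2.8° for both box and bay, so the box is square. Handing in.

```bash
python3 -c "
from plant import ctrl
print(ctrl.get_obs()['force']);print(ctrl.close_job())"
```

```text
[ 0.37654225  0.2296399  -0.54665731]
the job is handed in; nothing more can be done
None
```

I pushed the slide box with both fingertips along the bench, up the ramp, over the lip and onto the stop. I held it there at 12.0–12.3 N (wrist y force) for about 1.4 s, backed off and handed the job in at about 17 s.

- **Push forces:** the end-of-call readings were about 1.4–4 N on the way and 13 N at most against the stop, including up to 3.5 N sideways, all below 22 N. Force was only read at the end of each call, so brief peaks in between were not seen.
- **Contact with the stop:** at the stop the tool stayed at y = 0.114 while the force rose from 4 to 12 N, so the box was hard against it.
- **Final pictures:** the box lies flat in the bay. Its lead, tail and label edges fit at 2.7–2.8°, matching the bay walls at 2.7–2.9°. The bottles and jar look undisturbed, and the arm is clear.
- **Checks that disagreed:** my first hand-picked corners suggested the box was 1–1.5° askew, but the line fits did not bear that out. My image estimates of the stop's front face spread from about y = 0.268 to 0.276.
- **Not checked directly:** the plunger was hidden behind the box. That it is pressed in rests on the force rise and the box lying square at the stop.

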